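# Punch-mark the steel blank in the bench jig

## Robot

A 7-joint arm with a two-finger parallel gripper is mounted at the origin on the work surface. World frame = base frame: x ahead of the robot, y to its left, z up, the work surface at z = 0. Lengths are in mm, angles in rad, forces in N, time in s.
With the tool pointing down it reaches from about 400 to 875 mm from the base axis. Payload 4.4 kg.
Tool frame: the origin (TCP) lies on the centre line of the jaws, within the pads' length; the fingertips stand 25 mm ahead of it and the grasp point (between the pads) lies 6 mm ahead of it (ctrl.finger_overhang is the distance from the TCP to the fingertips, in mm); z points along the fingers, y is the line along which they close (so a half turn about z gives the same grasp; the last joint's range is limited). The gripper opens to 85 mm and grips with 20 to 120 N. Pads are 22 mm wide; open, the fingers measure 114 mm over their backs; the gripper's body (76 mm by 85 mm) begins 54 mm behind the grasp point. The pads swing forward as they close: fully open they stand 13 mm farther back than shut.
Start: joints at [-1.211, 0.628, 0.038, 1.517, -0.027, 0.996, -0.02], TCP at [268.462, 591.985, 256.313] pointing down, gripper open.
Joint ranges: [-3.06, 3.06], [-0.37, 2.12], [-1.25, 1.32], [0.18, 2.47], [-1.1, 4.24], [0.23, 1.98], [-2.94, 2.94]. Speed limits (rad/s): [2.57, 2.57, 3.14, 3.14, 3.14, 3.14, 3.14].

## Interface

Orientations are given as [roll, pitch, yaw] about the fixed x, y, z axes, in that order (R = Rz(yaw) Ry(pitch) Rx(roll)).
In Python, from cell import ctrl gives the robot as it stands. The module is installed in compiled form; this text tells all that it offers.
- The arm moves only by the tool play_rows, never from a script. Its argument "targets" is a list of rows, each a list of 5 numbers: the closure, from 0 (fully open) to 1 (shut), then the shift along the tool's x, y, z in cm, then the turn about the tool's z in degrees. In form: [[gripper, dx, dy, dz, spin], ...]. A call has 1 to 10 rows; each row is the pose to reach, as a shift and turn from the pose commanded when the call began, along the tool's axes at that moment; what a row does not reach only later rows make up. A row lasts 1/10 s, in which the tool goes at most 50 mm and 8.59 degrees, less where a joint would pass 70% of its speed; a pose out of reach is approached as far as the arm can. A call with a gripper value outside its range is refused whole. The fingers move at their own pace and stop on an object; the grip force is fixed at half the most. Time passes only in rows, so rows that repeat a pose let the fingers close. It gives the time, the measured TCP pose, the force, the opening and the grip force at its end, in the units of the state.
- ctrl.read_state(): the state, without advancing time (a new reading comes with each control period).
- ctrl.get_image(name): name is "side" or "top"; returns (picture, depth): 384x512x3 uint8, red, green, blue; 384x512 float32, mm along the optical axis (not along the pixel's ray), 0 where there is no reading.
- ctrl.calibration(name): a dict with "vfov" (degrees; the focal length in pixels is half the picture's height over the tangent of half this angle, whatever the lens; pixels are square), "cx", "cy" (the principal point, pixels), "extrinsics" (4x4, takes a point from camera to world coordinates). Camera axes: x right, y down, z forward; pixel columns grow to the right and rows downward; lengths in mm; the calibration is good to about 2 mm. A picture is of the moment at which its call begins. calibration takes no time and is no camera call.
- ctrl.finish_job(): hands the job in; it is judged then, once.
Trained networks look in the newest picture that a camera, given by its name, has taken for a name from the list of things; names that differ only in an ending like _2 or _b are one class to them, and where a whole thing is asked for, a point or a joint stands for the part that bears it (a point fixed in the world has none). Each returns a list of dicts, best first, with "confidence" (0 to 1); they miss things now and then, are a little off and sometimes report something else, mostly with a low value. They report only what shows in the picture. A call takes as long as a camera call. They do not tell look-alikes from the thing itself.
- ctrl.search_frame(camera, name): "bbox" ([left, top, right, bottom] in pixels, round what is visible of it).
- ctrl.trace(camera, name): "pixels" (384x512 bool, what is visible of it) and "bbox" ([left, top, right, bottom] in pixels, round what is visible of it).
The state is a dict: "clock": time; "qpos": joint angles; "qd": joint speeds; "tau": joint torques, N m; "eef_pos": TCP position; "tool_rot": TCP orientation; "force": force on the tool from outside, world axes, zero at the start; "torque": the same for the moment, N m; "width": finger opening in mm; "gripper_force": force on a finger pad.
Only numpy, scipy, OpenCV 4.12 (cv2) and the standard library are available. Lean on these libraries where they do the work, as an engineer would, in place of code of your own. Each camera call takes 0.05 s, during which the arm holds its last target. There are 200 camera calls.

## Task

One of the two punching jigs on the bench has a flat steel blank lying in it. Take the mallet off its plywood pad, knock that jig's sprung punch fully down with the mallet head, then stand the mallet back on the pad on its face, as you found it, and let go. Leave the punch of the empty jig alone, and work the punch with the mallet, not with the gripper.

Things in the scene. Friction and masses are not known exactly. Their poses are not given: they have to be found in the camera images.
- mallet_grip (a point): Place to grip the mallet: on the centre line of its straight pale wooden handle, which is 24 mm wide, 28 mm tall, about 160 mm long, and level, 40 mm above the face that the mallet stands on. Axes: x along the handle towards the head, y across it, z up. The head's axis is 78 mm along +x from here; its rim is 50 mm away.
- mallet: The mallet, 0.3 to 0.55 kg, mostly in its head: a round upright head (black rubber, steel band, 56 mm diameter, 80 mm tall) standing on one flat face, handle sticking out level. Origin: centre of the lower face, the one that strikes. z up along the head, x from handle to head.
- loaded_punch_top (a point): Centre of the flat top of the punch to strike, in the jig that holds a bright steel blank (130 x 60 x 5 mm, sticking out on both sides). Jig: green C-shaped frame on a 110 x 100 mm base fixed to the bench, a vertical steel punch through its arm (arm top at 85 mm). Punch head 28 mm diameter, top at 115 mm above the bench when up, 100 mm when fully down. z up; +x towards the frame's column.
- loaded_punch (a joint): How far the loaded jig's punch is pushed down, m: 0 is up, 0.015 is fully down on its stop. A spring returns it: it begins to move at about 4 N and is fully down at about 10 N.
- spare_punch_top (a point): The same point on the punch of the empty jig, which is alike but has no blank in it: not to be struck.
- spare_punch (a joint): How far the empty jig's punch is pushed down, m: 0 is up; same spring and travel.
- pad_top (a point): Centre of the top of the plywood pad, 160 mm (its x) by 140 mm (its y), 8 mm thick, fixed to the bench. The mallet's head stands on it at the start and at the end, the handle overhanging. z up.
There are look-alikes about, which are no part of the job. Of the things that look like the mallet, the smaller one is meant. What is shaped like the part that bears loaded_punch_top but purple is not meant.

How it is judged (in metres and radians):
On the way:
1. the loaded jig's punch is driven fully down (at least 12 of its 15 mm) by the mallet (value of joint loaded_punch above 0.012 m and contact force between mallet and loaded_punch above 2 N), for 0.02 s.
At the end, for the whole second after the job is handed in: The mallet stands upright on its face (within 11 degrees) at rest on the pad, the middle of its head over the pad, let go; both punches are up again (within 3 mm) (value of joint each of loaded_punch, spare_punch below 0.003 m and angle between mallet's own z axis and vertical below 0.2 rad and x of mallet in the frame of pad_top between -0.08 and 0.08 m and y of mallet in the frame of pad_top between -0.07 and 0.07 m and z of mallet in the frame of pad_top below 0.01 m and linear speed of mallet below 0.02 m/s and contact force between the fingers and mallet below 0.1 N); the robot touches nothing.
It fails at once if the empty jig's punch is pushed down more than 4 mm (value of joint spare_punch above 0.004 m).
It fails at once if the gripper or arm pushes the loaded jig's punch (contact force between any of the fingers, the arm and loaded_punch above 1 N).
It also fails if it takes over 48 s, if anything falls off the work surface, if the arm or the gripper's body presses on something with over 40 N, if the wrist force passes 120 N, or if a joint passes its speed limit or range.

## Working session

There is one attempt and no reset: what is moved stays moved. The work goes in short steps, Python scripts to look and compute and a tool call to move; the robot and the scene stay as the last step left them, time stands still between calls to the robot, and variables do not carry over. Pictures are saved under pics/ and viewed, at most 10 in all, crops included, and the job is handed in when it is done.

Besides the shell and the picture viewer there is one more tool, called after "Call:" as a command line: name --pt "numbers of a row" for each row, then --argument value for the rest. play_rows: Moves the arm, as the interface text tells. Its arguments: {"type":"object","properties":{"targets":{"type":"array"}},"required":["targets"]}

```bash
mkdir -p pics; cat > h.py <<'E'
from cell import ctrl
import numpy as np, cv2
def cloud(n):
    im,d=ctrl.get_image(n); c=ctrl.calibration(n); f=im.shape[0]/2/np.tan(np.radians(c["vfov"]/2))
    v,u=np.mgrid[:384,:512]; P=np.stack([(u-c["cx"])*d/f,(v-c["cy"])*d/f,d],-1)
    T=np.array(c["extrinsics"]); W=P@T[:3,:3].T+T[:3,3]; W[d==0]=np.nan
    return im,W
E
python3 - <<'E'
from h import *
s=ctrl.read_state(); print(s)
ims=[]
for n in("top","side"):
    im,W=cloud(n); ims.append(im); cv2.imwrite(f"pics/{n}0.png",cv2.cvtColor(im,cv2.COLOR_RGB2BGR)); np.save(n+"0.npy",W)
    print(n,np.array(ctrl.calibration(n)["extrinsics"]).round(2).tolist())
    for k in("mallet","loaded_punch_top","pad_top","loaded_punch"):
        print(k,[(np.round(r["bbox"]).tolist(),round(r["confidence"],2)) for r in ctrl.search_frame(n,k)])
E
```

```text
{'clock': 0.0, 'qpos': array([-1.21081054,  0.62934026,  0.03842945,  1.51837688, -0.02699727,
        0.99633546, -0.019976  ]), 'qd': array([ 0.00209613,  0.00124945, -0.00076513, -0.00055759,  0.00076437,
        0.00011208,  0.00129257]), 'tau': array([-3.11073682e-04, -5.63409770e+01,  1.22566290e+00, -1.93453288e+01,
        1.09278582e-02,  1.05569747e-02,  1.70666532e-06]), 'eef_pos': array([268.19594729, 591.43783013, 255.38980496]), 'tool_rot': array([-3.13965044e+00,  2.07188299e-05,  2.71584228e+00]), 'force': array([-1.00814212,  0.6997436 , -0.97141883]), 'torque': array([-0.028951  ,  0.02495927, -0.03100999]), 'gripper_force': 0.0, 'width': 85.40445828202043}
top [[-0.03, -0.99, 0.12, 235.7], [-1.0, 0.03, 0.01, 48.44], [-0.01, -0.12, -0.99, 1251.12], [0.0, 0.0, 0.0, 1.0]]
mallet [([345.0, 123.0, 368.0, 194.0], 0.77)]
loaded_punch_top [([173.0, 141.0, 180.0, 151.0], 0.54), ([114.0, 151.0, 123.0, 156.0], 0.48)]
pad_top [([336.0, 108.0, 382.0, 159.0], 0.85)]
loaded_punch [([173.0, 142.0, 179.0, 145.0], 0.58), ([114.0, 151.0, 126.0, 158.0], 0.56)]
side [[0.71, -0.41, 0.57, -343.16], [-0.7, -0.42, 0.58, -650.17], [0.0, -0.81, -0.58, 844.8], [0.0, 0.0, 0.0, 1.0]]
mallet [([337.0, 221.0, 399.0, 264.0], 0.77), ([259.0, 295.0, 386.0, 347.0], 0.66)]
loaded_punch_top [([205.0, 136.0, 212.0, 153.0], 0.58), ([240.0, 149.0, 247.0, 159.0], 0.5)]
pad_top [([366.0, 232.0, 424.0, 274.0], 0.93)]
loaded_punch [([239.0, 152.0, 246.0, 160.0], 0.46), ([205.0, 136.0, 213.0, 152.0], 0.37)]
```

View pics/top0.png

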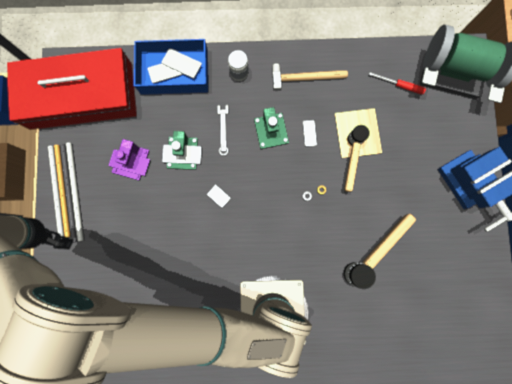

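View pics/side0.png

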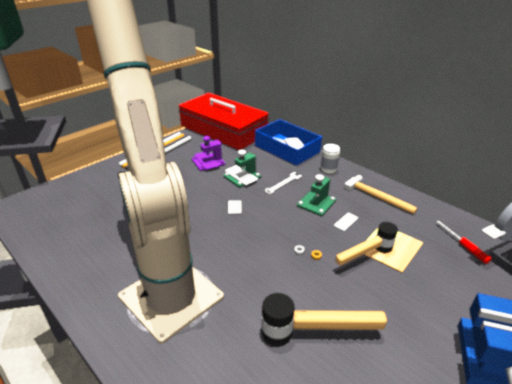

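The first top view shows two mallets: a small one on the pad at (360,134), handle towards (350,190), and a bigger one lying off the pad at (360,273). The small one is meant. There are three jigs: green with a bright blank at (181,150), which is the loaded one; green and empty at (271,125); and purple at (128,160), which isn't meant. The side view agrees: small mallet (386,236), loaded jig (243,168), empty jig (318,195).

```bash
python3 - <<'E'
from h import *
T=np.load("top0.npy");S=np.load("side0.npy")
def reg(W,b,zlo,zhi):
    l,t,r,bo=b; X=W[t:bo,l:r].reshape(-1,3); X=X[(X[:,2]>zlo)&(X[:,2]<zhi)]; return X
def rep(n,X): print(n,len(X),np.nanmedian(X,0).round(1),"min",X.min(0).round(1),"max",X.max(0).round(1), "mid",((X.min(0)+X.max(0))/2).round(1)) if len(X) else print(n,0)
for n,W,b in(("T",T,(335,105,385,200)),("S",S,(330,215,428,276))):
    rep(n+" headtop",reg(W,b,75,100)); h=reg(W,b,35,68); rep(n+" handle",h)
    hd=reg(W,b,78,100).mean(0)
    far=h[np.linalg.norm(h[:,:2]-hd[:2],axis=1)>40]
    if len(far):
        p=cv2.fitLine(far[:,:2].astype(np.float32),cv2.DIST_HUBER,0,.01,.01).ravel(); print("line",p, "z",np.percentile(far[:,2],[10,50,90]).round(1))
    rep(n+" pad",reg(W,b,4,13))
for n,W,b in(("T load",T,(160,125,205,172)),("S load",S,(222,146,262,190)),("T emp",T,(253,103,290,150)),("S emp",S,(298,170,338,216))):
    rep(n+" >106",reg(W,b,106,125)); rep(n+" arm 75-95",reg(W,b,75,95)); rep(n+" base",reg(W,b,8,40))
print("spots")
for z in [(115,160)]: print(T[265:290,345:378].reshape(-1,3)[:,2].max())
A=cv2.imread("pics/top0.png")[95:205,100:400]; B=cv2.imread("pics/side0.png")[125:285,190:440]
cv2.imwrite("pics/crop.png",np.vstack([cv2.resize(A,(750,275),interpolation=cv2.INTER_CUBIC),cv2.resize(B,(500,320),interpolation=cv2.INTER_CUBIC) if 0 else cv2.copyMakeBorder(cv2.resize(B,(500,320),interpolation=cv2.INTER_CUBIC),0,0,0,250,0)]))
E
```

```text
T headtop 242 [ 570.2 -301.6   86.6] min [ 542.5 -330.8   75.1] max [ 597.6 -275.8   93.4] mid [ 570.  -303.3   84.3]
T handle 457 [ 473.7 -276.6   59.4] min [ 386. -318.   35.] max [ 585.4 -248.7   68. ] mid [ 485.7 -283.4   51.5]
line [ 9.7271436e-01 -2.3200591e-01  4.5763272e+02 -2.7341119e+02] z [50.3 59.6 63.2]
T pad 1302 [ 605.3 -323.4    7.1] min [ 365.6 -410.6    4. ] max [ 695.1 -228.6   12.8] mid [ 530.4 -319.6    8.4]
S headtop 243 [ 565.4 -305.6   88. ] min [ 543.7 -330.8   75.2] max [ 599.2 -275.4   92.9] mid [ 571.5 -303.1   84.1]
S handle 661 [ 476.3 -284.8   59.7] min [ 385.8 -331.8   35.4] max [ 582.1 -249.3   68. ] mid [ 484.  -290.5   51.7]
line [ 9.6787632e-01 -2.5142685e-01  4.5290704e+02 -2.8173828e+02] z [44.2 60.3 63.8]
S pad 1346 [ 587.2 -337.2    8.4] min [ 397.2 -440.5    4. ] max [ 807.  -108.9   12.9] mid [ 602.1 -274.7    8.4]
T load >106 60 [540.9 290.4 114.1] min [528.3 277.5 106.2] max [555.9 302.1 118.7] mid [542.1 289.8 112.5]
T load arm 75-95 217 [565.9 285.8  83.8] min [518.7 269.5  75. ] max [596.7 309.8  90.6] mid [557.7 289.7  82.8]
T load base
[... 384 characters left out ...]
1.9 486.2  39.9] mid [622.6 355.1  24. ]
T emp >106 60 [610.2 -16.5 113.7] min [597.8 -29.2 106.9] max [624.3  -3.6 117.1] mid [611.1 -16.4 112. ]
T emp arm 75-95 199 [634.3 -12.5  83.3] min [585.6 -37.1  75.1] max [666.4   7.1  89.5] mid [626.  -15.   82.3]
T emp base 595 [598.4 -13.6  11.6] min [549.6 -74.5   8. ] max [672.4  40.   37.8] mid [611.  -17.2  22.9]
S emp >106 44 [608.2 -20.5 114.7] min [597.3 -30.4 106.2] max [625.8  -5.3 118.1] mid [611.5 -17.8 112.2]
S emp arm 75-95 135 [609.1 -22.6  85. ] min [585.5 -39.6  75.2] max [667.9  -0.8  94.8] mid [626.7 -20.2  85. ]
S emp base 562 [609.7 -22.7  13.3] min [549.3 -74.2   8.1] max [835.3 138.4  39. ] mid [692.3  32.1  23.5]
spots
nan
```

View pics/crop.png

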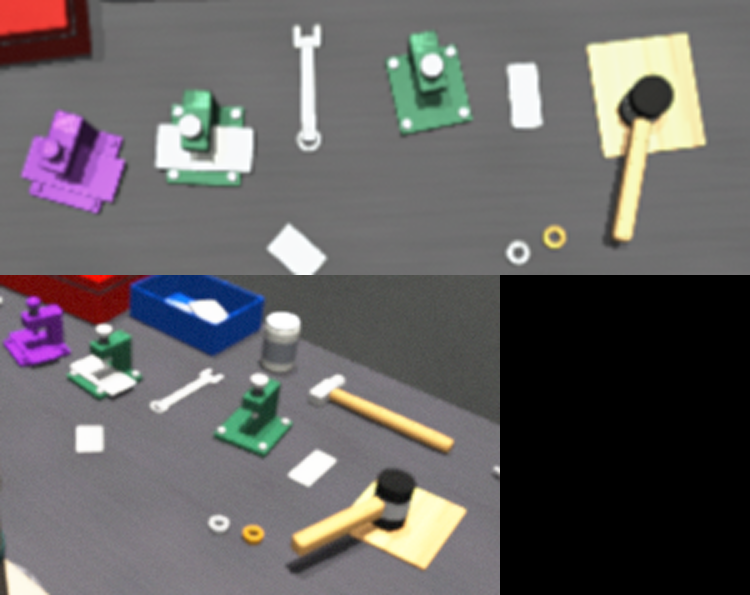

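The crop confirms it: the bright blank lies in the left green jig (crop 190,145), the right green jig (crop 430,90) is empty, and the small mallet stands on the pad (crop 650,95).

```bash
cat >> h.py <<'E'
from scipy.spatial.transform import Rotation as Ro
def go(xyz,yawdeg):
    s=ctrl.read_state(); R=Ro.from_euler("xyz",s["tool_rot"]); d=R.inv().apply(np.array(xyz)-s["eef_pos"])/10
    sp=-(yawdeg-np.degrees(s["tool_rot"][2])+180)%360-180
    print("t",round(s["clock"],2),"pos",s["eef_pos"].round(1),"rot",np.degrees(s["tool_rot"]).round(2),"F",s["force"].round(1),"w",round(s["width"],1),"| cm",d.round(2),"spin",round(sp,1))
E
python3 -c "
from h import *
go((519.2,-290.3,170),165.7)"
```

```text
t 0.5 pos [268.5 592.  256.3] rot [-180.    -0.   155.6] F [-0.3 -0.1  0.5] w 85.4 | cm [-59.28 -69.99   8.63] spin -10.1
```

Call:
play_rows --pt "0 -29.6 -35 4.3 -5" --pt "0 -29.6 -35 4.3 -5" --pt "0 -29.6 -35 4.3 -5" --pt "0 -29.6 -35 4.3 -5" --pt "0 -29.6 -35 4.3 -5" --pt "0 -29.6 -35 4.3 -5" --pt "0 -29.6 -35 4.3 -5" --pt "0 -29.6 -35 4.3 -5" --pt "0 -59.3 -70 8.6 -10.1" --pt "0 -59.3 -70 8.6 -10.1"

```text
clock: 1.5
eef_pos: [404.9, 111.4, 209.8]
tool_rot: [3.141, 0.001, 2.894]
force: [0.0, 0.0, -0.4]
width: 85.6
gripper_force: 0.0
```

```bash
python3 -c "
from h import *
go((519.2,-290.3,170),165.7)"
```

```text
t 1.5 pos [404.9 111.4 209.8] rot [1.7995e+02 6.0000e-02 1.6584e+02] F [ 0.   0.  -0.4] w 85.6 | cm [-20.9  -36.16   3.97] spin 0.1
```

Call:
play_rows --pt "0 -20.9 -36.2 4 0" --pt "0 -20.9 -36.2 4 0" --pt "0 -20.9 -36.2 4 0" --pt "0 -20.9 -36.2 4 0" --pt "0 -20.9 -36.2 4 0" --pt "0 -20.9 -36.2 4 0" --pt "0 -20.9 -36.2 4 0" --pt "0 -20.9 -36.2 4 0" --pt "0 -20.9 -36.2 4 0" --pt "0 -20.9 -36.2 4 0"

```text
clock: 2.5
eef_pos: [517.2, -294.0, 169.2]
tool_rot: [-3.139, 0.001, 2.886]
force: [-0.6, 0.6, 0.6]
width: 85.5
gripper_force: 0.0
```

```bash
python3 - <<'E'
from h import *
go((519.2,-290.3,54),165.7)
im,W=cloud("side"); cv2.imwrite("pics/s1.png",cv2.resize(cv2.cvtColor(im,cv2.COLOR_RGB2BGR)[130:290,290:470],None,fx=3.3,fy=3.3,interpolation=cv2.INTER_CUBIC))
E
```

```text
t 2.5 pos [ 517.2 -294.   169.2] rot [-1.7987e+02  7.0000e-02  1.6537e+02] F [-0.6  0.6  0.6] w 85.5 | cm [-0.09  0.43 11.52] spin -0.3
```

View pics/s1.png

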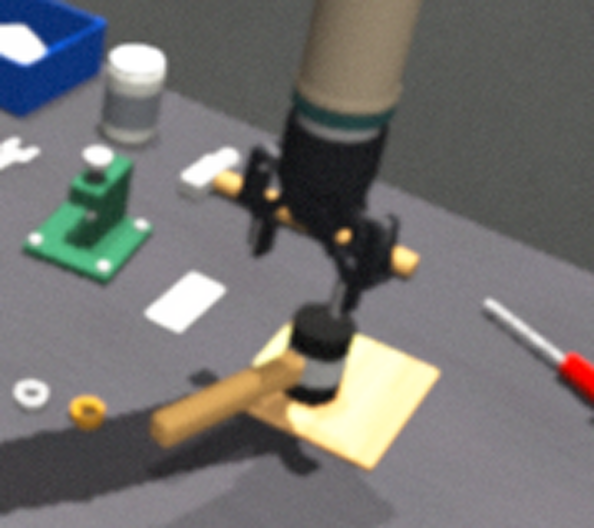

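The gripper straddles the handle next to the head (crop 320,340), with the mallet undisturbed. I'll descend and grip.

Call:
play_rows --pt "0 -0.1 0.4 4 -0.3" --pt "0 -0.1 0.4 7 -0.3" --pt "0 -0.1 0.4 10 -0.3" --pt "0 -0.1 0.4 11.5 -0.3" --pt "0 -0.1 0.4 11.5 -0.3" --pt "0.5 -0.1 0.4 11.5 -0.3" --pt "1 -0.1 0.4 11.5 -0.3" --pt "1 -0.1 0.4 11.5 -0.3" --pt "1 -0.1 0.4 11.5 -0.3" --pt "1 -0.1 0.4 11.5 -0.3"

```text
clock: 3.55
eef_pos: [519.3, -286.7, 55.6]
tool_rot: [-3.14, 0.001, 2.896]
force: [-2.9, -1.5, 7.0]
width: 23.4
gripper_force: 60.4
```

Call:
play_rows --pt "1 0 0 0 0" --pt "1 0 0 0 0" --pt "1 0 0 0 0"

```text
clock: 3.85
eef_pos: [519.3, -286.7, 55.6]
tool_rot: [-3.14, 0.001, 2.896]
force: [-3.2, -0.9, 5.8]
width: 23.2
gripper_force: 60.4
```

```bash
python3 -c "
from h import *
go((519.2,-290.3,54),165.7)"
```

```text
t 3.85 pos [ 519.3 -286.7   55.6] rot [-1.7993e+02  4.0000e-02  1.6595e+02] F [-3.2 -0.9  5.8] w 23.2 | cm [-0.08 -0.35  0.16] spin 0.3
```

Call:
play_rows --pt "1 0 0 -2 0" --pt "1 0 0 -5 0" --pt "1 0 0 -8 0" --pt "1 0 0 -11 0" --pt "1 0 0 -14 0" --pt "1 0 0 -14 0" --pt "1 0 0 -14 0" --pt "1 0 0 -14 0"

```text
clock: 4.65
eef_pos: [518.0, -284.9, 192.6]
tool_rot: [3.141, -0.004, 2.897]
force: [0.2, 0.7, -4.4]
width: 23.4
gripper_force: 59.0
```

```bash
python3 - <<'E'
from h import *
go((541.5,290,195),165.7)
im,W=cloud("side"); cv2.imwrite("pics/s2.png",cv2.resize(cv2.cvtColor(im,cv2.COLOR_RGB2BGR)[130:290,290:470],None,fx=3.3,fy=3.3,interpolation=cv2.INTER_CUBIC)); np.save("s2.npy",W)
E
```

```text
t 4.65 pos [ 518.  -284.9  192.6] rot [179.94  -0.24 166.01] F [ 0.2  0.7 -4.4] w 23.4 | cm [11.62 56.35 -0.13] spin 0.3
```

View pics/s2.png

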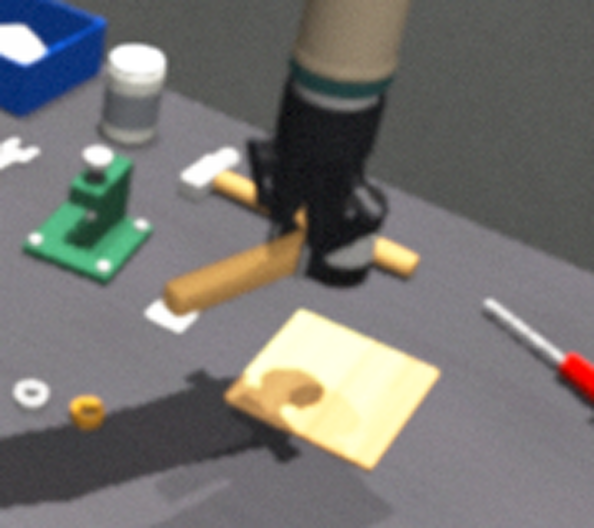

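The mallet is lifted and held, handle (165-300, 230-310 in the crop), and the pad is clear (crop 335,385). Next I'll measure the handle's tilt and the pad centre.

```bash
python3 - <<'E'
from h import *
W=np.load("s2.npy"); im=cv2.imread("pics/side0.png")
X=W[192:228,336:384].reshape(-1,3); X=X[(X[:,2]>140)&(X[:,2]<260)&(X[:,0]<500)]
d=np.array([.969,-.245]); s=(X[:,:2]-[519,-285])@d; l=(X[:,:2]-[519,-285])@[.245,.969]
for a in range(-150,-20,15):
    m=(s>a)&(s<a+15)&(abs(l)<25)
    if m.sum()>3: print(a+7,m.sum(),"top z",np.percentile(X[m,2],[5,50,95]).round(1),"lat max",np.percentile(l[m],[5,95]).round(1))
P=W[215:276,355:430].reshape(-1,3); P=P[(P[:,2]>5.5)&(P[:,2]<12)]
P=P[(abs(P[:,0]-600)<130)&(abs(P[:,1]+315)<120)]
print("pad",cv2.minAreaRect(P[:,:2].astype(np.float32)),len(P))
H=W[190:220,375:415].reshape(-1,3); H=H[(H[:,2]>120)&(H[:,2]<240)&(H[:,0]>535)]
print("head",len(H),H.min(0),H.max(0),np.percentile(H[:,2],[2,10,90]))
E
```

```text
-143 14 top z [180.8 186.1 198.1] lat max [-6.   8.2]
-128 83 top z [176.7 193.  200.1] lat max [-8.6 10.5]
-113 55 top z [178.7 196.4 200.9] lat max [-10.2   8.6]
-98 57 top z [179.8 197.7 200.8] lat max [-10.3  10.3]
-83 56 top z [177.6 197.1 201.2] lat max [-10.7   8.5]
-68 52 top z [178.2 196.4 201.2] lat max [-11.1   9. ]
-53 51 top z [178.2 196.6 200.1] lat max [-11.3   8. ]
-38 52 top z [178.8 197.8 200.6] lat max [-11.4   8.5]
-23 44 top z [177.3 195.  240.6] lat max [-13.    6.8]
pad ((617.6770629882812, -300.06304931640625), (190.85238647460938, 216.00442504882812), 88.1115493774414) 1570
head 218 [ 535.24985052 -327.80381334  145.76160493] [ 585.40446952 -279.82373336  226.23037599] [147.08540181 152.01250286 205.08816282]
```

```bash
python3 -c "
from h import *
go((490.5,306,215),166)"
```

```text
t 4.7 pos [ 518.  -284.9  192.5] rot [179.94  -0.24 166.01] F [-0.7 -0.3 -4.5] w 23.4 | cm [16.97 56.68 -2.12] spin 0.0
```

Call:
play_rows --pt "1 0.3 1 -2 0" --pt "1 0.9 3 -2.1 0" --pt "1 1.8 6 -2.1 0" --pt "1 2.7 9 -2.1 0" --pt "1 3.6 12 -2.1 0" --pt "1 4.5 15 -2.1 0" --pt "1 5.4 18 -2.1 0" --pt "1 6.3 21 -2.1 0" --pt "1 7.2 24 -2.1 0" --pt "1 8.1 27 -2.1 0"

```text
clock: 5.7
eef_pos: [505.1, -2.8, 214.2]
tool_rot: [-3.141, -0.003, 2.897]
force: [0.9, -0.1, -5.5]
width: 23.1
gripper_force: 59.0
```

Call:
play_rows --pt "1 0.9 3 0 0" --pt "1 1.8 6 0 0" --pt "1 2.7 9 0 0" --pt "1 3.6 12 0 0" --pt "1 4.5 15 0 0" --pt "1 5.4 18 0 0" --pt "1 6.3 21 0 0" --pt "1 7.2 24 0 0" --pt "1 7.8 26 0 0" --pt "1 8.1 27 0 0"

```text
clock: 6.7
eef_pos: [491.5, 280.0, 214.1]
tool_rot: [-3.141, -0.002, 2.901]
force: [0.0, 0.2, -4.5]
width: 23.4
gripper_force: 59.0
```

Call:
play_rows --pt "1 0 0 0 0" --pt "1 0 0 0 0"

```text
clock: 6.9
eef_pos: [492.8, 275.7, 214.8]
tool_rot: [-3.139, -0.001, 2.896]
force: [0.5, -1.3, -4.7]
width: 23.1
gripper_force: 59.0
```

```bash
python3 - <<'E'
from h import *
go((490.5,306,175),166)
for n,c in (("side",(100,220,160,330)),("top",(90,190,120,260))):
    im,W=cloud(n); np.save(n+"3.npy",W); cv2.imwrite(f"pics/{n}3.png",cv2.cvtColor(im,cv2.COLOR_RGB2BGR))
a=cv2.imread("pics/side3.png")[90:220,150:330];b=cv2.imread("pics/top3.png")[80:210,120:300]
cv2.imwrite("pics/c3.png",cv2.resize(np.hstack([a,b]),None,fx=2.2,fy=2.2,interpolation=cv2.INTER_CUBIC))
E
```

```text
t 6.9 pos [492.8 275.7 214.8] rot [-1.7986e+02 -4.0000e-02  1.6593e+02] F [ 0.5 -1.3 -4.7] w 23.1 | cm [0.95 2.9  3.98] spin -0.1
```

View pics/c3.png

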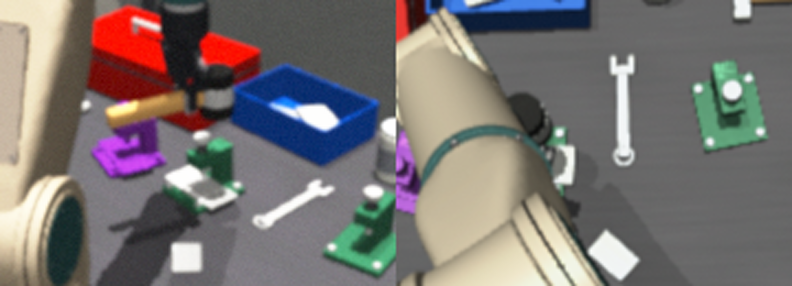

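The side crop shows the head (215,90) held level above and short of the loaded punch (200,140). I'll measure the head centre.

```bash
python3 - <<'E'
from h import *
for n,(l,t,r,b) in (("side",(232,112,262,150)),("top",(160,115,195,150))):
    W=np.load(n+"3.npy"); X=W[t:b,l:r].reshape(-1,3); X=X[(X[:,2]>162)&(X[:,2]<255)&(X[:,0]>515)&(X[:,0]<590)&(X[:,1]>215)&(X[:,1]<305)]
    print(n,len(X),X.min(0).round(),X.max(0).round())
    sd=X[(X[:,2]<240)] if n=="side" else X
    from scipy.optimize import least_squares
    r=least_squares(lambda p:np.hypot(sd[:,0]-p[0],sd[:,1]-p[1])-28,(543,260),loss="soft_l1"); print(r.x.round(1),np.abs(r.fun).mean().round(1))
E
```

```text
side 331 [515. 227. 169.] [572. 287. 250.]
[547.4 261.5] 1.6
top 283 [519. 231. 167.] [573. 275. 250.]
[539.  265.8] 5.7
```

Call:
play_rows --pt "1 0.4 1 0 0" --pt "1 1 2.5 0.5 0" --pt "1 1 3 2 0" --pt "1 1 3 4 0" --pt "1 1 3 4 0" --pt "1 1 3 4 0"

```text
clock: 7.6
eef_pos: [489.9, 309.0, 174.7]
tool_rot: [-3.14, -0.001, 2.898]
force: [0.6, 0.8, -4.5]
width: 23.6
gripper_force: 59.3
```

```bash
python3 - <<'E'
from h import *
go((489.5,306,145),166)
im,W=cloud("side"); cv2.imwrite("pics/s4.png",cv2.resize(cv2.cvtColor(im,cv2.COLOR_RGB2BGR)[90:220,180:300],None,fx=4,fy=4,interpolation=cv2.INTER_CUBIC))
E
```

```text
t 7.6 pos [489.9 309.  174.7] rot [-1.7991e+02 -8.0000e-02  1.6603e+02] F [ 0.6  0.8 -4.5] w 23.6 | cm [-0.04 -0.29  2.97] spin 0.0
```

View pics/s4.png

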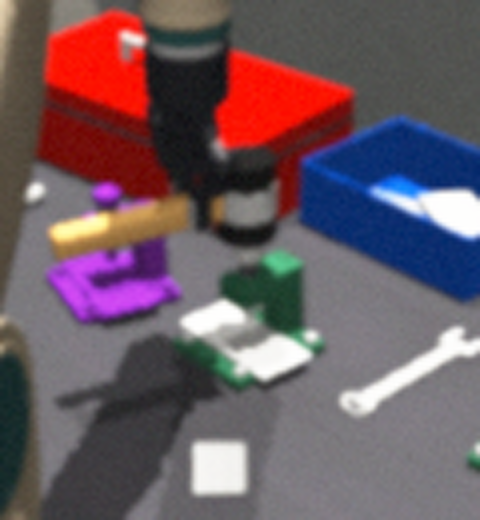

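The head (247,195) is right above the loaded punch (250,255), and the handle is clear of the purple jig. Now I'll press.

Call:
play_rows --pt "1 0 -0.2 1 0" --pt "1 0 -0.2 1.5 0" --pt "1 0 -0.2 2 0" --pt "1 0 -0.2 2.4 0" --pt "1 0 -0.2 2.8 0" --pt "1 0 -0.2 2.8 0"

```text
clock: 8.25
eef_pos: [490.1, 306.9, 147.7]
tool_rot: [3.142, 0.0, 2.897]
force: [-0.9, -1.7, 6.8]
width: 23.4
gripper_force: 61.0
```

```bash
python3 - <<'E'
from h import *
go((489.5,306,145),166)
im,W=cloud("side"); cv2.imwrite("pics/s5.png",cv2.resize(cv2.cvtColor(im,cv2.COLOR_RGB2BGR)[90:220,180:300],None,fx=4,fy=4,interpolation=cv2.INTER_CUBIC))
X=W[110:175,180:252].reshape(-1,3); d=np.array([.97,-.243]); q=X[:,:2]-[489.5,306]; s=q@d; l=q@[.243,.97]
for a in (-130,-115,-100,-85,-70,-55,-40):
    m=(s>a)&(s<a+15)&(abs(l)<16)&(X[:,2]>110)&(X[:,2]<180)
    if m.any(): print(a,m.sum(),np.percentile(X[m,2],[5,95]).round(1))
m=(X[:,2]>140)&(np.hypot(X[:,0]-541.5,X[:,1]-290)<32); print("headtop",np.percentile(X[m,2],[50,90,95]))
E
```

```text
t 8.25 pos [490.1 306.9 147.7] rot [1.8000e+02 2.0000e-02 1.6599e+02] F [-0.9 -1.7  6.8] w 23.4 | cm [ 0.04 -0.1   0.27] spin -0.0
-130 37 [128.2 154.4]
-115 38 [130.4 154.7]
-100 36 [130.1 155.1]
-85 34 [131.6 153.8]
-70 35 [130.6 154.1]
-55 32 [131.1 156.2]
-40 37 [131.8 155.6]
headtop [170.29433535 182.2193067  184.28632811]
```

Call:
play_rows --pt "1 0 0 0.3 0" --pt "1 0 0 0.5 0" --pt "1 0 0 0.5 0"

```text
clock: 8.6
eef_pos: [488.5, 307.2, 144.4]
tool_rot: [-3.141, -0.002, 2.897]
force: [-8.9, -3.1, 17.9]
width: 23.4
gripper_force: 59.2
```

At about 22 N the punch is on its stop. I'll lift off and go back.

Call:
play_rows --pt "1 0 0 -1 0" --pt "1 0 0 -3 0" --pt "1 0 0 -5 0" --pt "1 0 0 -7 0" --pt "1 0 0 -7 0"

```text
clock: 9.1
eef_pos: [491.5, 308.1, 214.6]
tool_rot: [3.137, 0.004, 2.897]
force: [1.3, 0.9, -4.5]
width: 23.1
gripper_force: 59.0
```

```bash
python3 - <<'E'
from h import *
go((519.3,-286.7,195),166)
im,W=cloud("side"); 
s0=ctrl.read_state()["eef_pos"]
X=W[60:190,150:270].reshape(-1,3); d=np.array([.97,-.243]); q=X[:,:2]-s0[:2]; s=q@d; l=q@[.243,.97]
for a in (-130,-115,-100,-85,-70,-55,-40):
    m=(s>a)&(s<a+15)&(abs(l)<16)&(X[:,2]>s0[2]-35)&(X[:,2]<s0[2]+30)
    if m.any(): print(a,m.sum(),np.percentile(X[m,2],[5,95]).round(1),np.percentile(l[m],[5,95]).round(1))
m=(abs(X[:,2]-115)<8)&(np.hypot(X[:,0]-541.5,X[:,1]-290)<16); print("punch top",m.sum(),np.percentile(X[m,2],[50,90]) if m.any() else 0)
E
```

```text
t 9.1 pos [491.5 308.1 214.6] rot [179.76   0.2  166.  ] F [ 1.3  0.9 -4.5] w 23.1 | cm [-17.08 -57.05   1.78] spin 0.0
-130 36 [190.3 215.1] [-12.3   3.6]
-115 42 [193.2 216.2] [-11.6   6. ]
-100 37 [192.8 217.7] [-12.5   4. ]
-85 36 [194.4 217.1] [-11.7   5.9]
-70 38 [194.8 218.2] [-11.9   5.7]
-55 35 [195.  219.4] [-12.3   7.5]
-40 37 [196.2 221. ] [-13.3   4.5]
punch top 32 [114.77561679 117.23846631]
```

Call:
play_rows --pt "1 -0.3 -1 0 0" --pt "1 -0.9 -3 0 0" --pt "1 -1.8 -6 0 0" --pt "1 -2.7 -9 0 0" --pt "1 -3.6 -12 0 0" --pt "1 -4.5 -15 0 0" --pt "1 -5.4 -18 0 0" --pt "1 -6.3 -21 0 0" --pt "1 -7.2 -24 0 0" --pt "1 -8.1 -27 0 0"

```text
clock: 10.15
eef_pos: [501.8, 23.2, 211.1]
tool_rot: [-3.14, -0.003, 2.897]
force: [0.2, 0.5, -5.0]
width: 23.1
gripper_force: 59.2
```

Call:
play_rows --pt "1 -0.9 -3 0 0" --pt "1 -1.8 -6 0 0" --pt "1 -2.7 -9 0 0" --pt "1 -3.6 -12 0 0" --pt "1 -4.5 -15 0 0" --pt "1 -5.4 -18 0 0" --pt "1 -6.3 -21 0 0" --pt "1 -7.2 -24 0 0" --pt "1 -8.1 -27 0 0" --pt "1 -8.7 -29 0 0"

```text
clock: 11.15
eef_pos: [515.2, -280.4, 210.7]
tool_rot: [-3.14, -0.003, 2.894]
force: [-0.0, -0.8, -4.6]
width: 23.2
gripper_force: 59.2
```

Call:
play_rows --pt "1 0 0 0 0" --pt "1 0 0 0 0" --pt "1 0 0 0 0"

```text
clock: 11.45
eef_pos: [516.8, -275.6, 211.5]
tool_rot: [3.14, -0.002, 2.898]
force: [-0.3, 0.1, -3.9]
width: 22.8
gripper_force: 59.4
```

```bash
python3 -c "
from h import *
go((525,-288,56),166)
W=np.load('s2.npy')
# pad corners: points at pad height, by colour in s2-time picture
T=np.load('top0.npy'); im=cv2.imread('pics/top0.png').astype(int)
m=(im[:,:,2]-im[:,:,0]>25)&(im[:,:,2]>180)&(T[:,:,2]>3)&(T[:,:,2]<14); m[:100]=0;m[170:]=0;m[:,:330]=0;m[:,390:]=0
print(cv2.minAreaRect(T[m][:,:2].astype(np.float32)),m.sum())
"
```

```text
t 11.45 pos [ 516.8 -275.6  211.5] rot [ 1.7992e+02 -1.4000e-01  1.6607e+02] F [-0.3  0.1 -3.9] w 22.8 | cm [-1.14 -1.03 15.55] spin 0.1
((595.9393310546875, -317.45599365234375), (162.66009521484375, 141.44761657714844), 5.090679168701172) 1295
```

Call:
play_rows --pt "1 -1.1 -1 3 0" --pt "1 -1.1 -1 7 0" --pt "1 -1.1 -1 11 0" --pt "1 -1.1 -1 13.5 0" --pt "1 -1.1 -1 14.5 0" --pt "1 -1.1 -1 15 0" --pt "1 -1.1 -1 15.2 0" --pt "1 -1.1 -1 15.2 0"

```text
clock: 12.25
eef_pos: [526.6, -289.6, 61.8]
tool_rot: [-3.141, 0.002, 2.898]
force: [0.1, 0.4, -3.8]
width: 23.4
gripper_force: 59.3
```

Call:
play_rows --pt "1 0 0 0.2 0" --pt "1 0 0 0.4 0" --pt "1 0 0 0.5 0" --pt "1 0 0 0.5 0"

```text
clock: 12.65
eef_pos: [525.7, -289.3, 55.6]
tool_rot: [3.142, -0.0, 2.897]
force: [0.1, 1.0, -3.7]
width: 23.1
gripper_force: 59.3
```

Call:
play_rows --pt "1 0 0 0.1 0" --pt "1 0 0 0.2 0" --pt "1 0 0 0.2 0" --pt "1 0 0 0.2 0"

```text
clock: 13.05
eef_pos: [525.8, -289.4, 53.8]
tool_rot: [-3.142, 0.0, 2.897]
force: [-0.6, 0.4, -0.9]
width: 23.1
gripper_force: 60.0
```

Call:
play_rows --pt "1 0 0 0.1 0" --pt "1 0 0 0.1 0" --pt "0.85 0 0 0.1 0" --pt "0.7 0 0 0.1 0" --pt "0.4 0 0 0.1 0" --pt "0 0 0 0.1 0" --pt "0 0 0 0.1 0" --pt "0 0 0 0.1 0" --pt "0 0 0 0.1 0" --pt "0 0 0 0.1 0"

```text
clock: 14.05
eef_pos: [525.8, -289.3, 52.6]
tool_rot: [-3.142, -0.0, 2.897]
force: [-0.1, -0.0, 0.4]
width: 85.6
gripper_force: 0.0
```

Call:
play_rows --pt "0 0 0 -1 0" --pt "0 0 0 -3 0" --pt "0 0 0 -6 0" --pt "0 0 0 -10 0" --pt "0 0 0 -14 0" --pt "0 0 0 -17 0" --pt "0 0 0 -17 0" --pt "0 0 0 -17 0" --pt "0 0 0 -17 0"

```text
clock: 14.95
eef_pos: [524.9, -288.9, 221.7]
tool_rot: [3.141, -0.002, 2.897]
force: [-0.9, 0.1, 0.1]
width: 85.2
gripper_force: 0.0
```

```bash
python3 - <<'E'
from h import *
go((525,-288,56),166)
im,W=cloud("side"); cv2.imwrite("pics/s6.png",cv2.resize(cv2.cvtColor(im,cv2.COLOR_RGB2BGR)[120:290,200:450],None,fx=3,fy=3,interpolation=cv2.INTER_CUBIC))
E
```

```text
t 14.95 pos [ 524.9 -288.9  221.7] rot [ 1.7997e+02 -1.2000e-01  1.6600e+02] F [-0.9  0.1  0.1] w 85.2 | cm [-0.02  0.09 16.57] spin 0.0
```

View pics/s6.png

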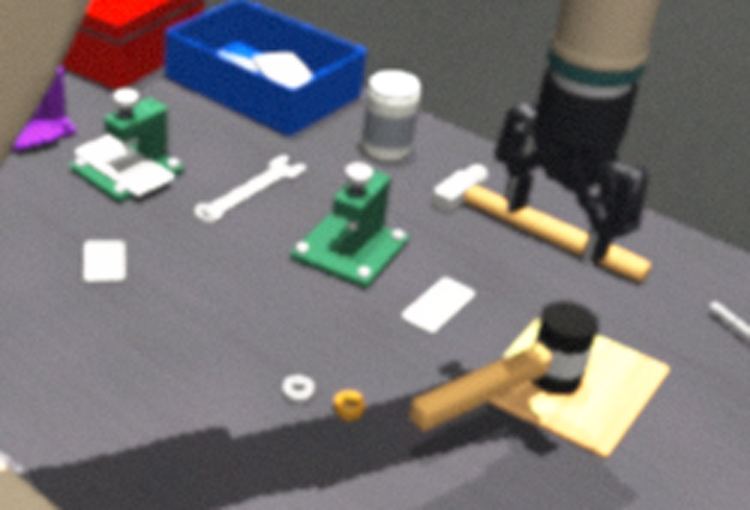

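The mallet stands upright on the pad (565,350), both punches are up (125,100 and 358,175), and the gripper is clear.

```bash
python3 -c "
from cell import ctrl
print(ctrl.finish_job())"
```

```text
the job is handed in; nothing more can be done
None
```

I pressed the loaded jig's punch down with the mallet head until the force rose to about 22 N, which I took as its stop. The mallet then went back upright on its pad, released, and I handed the job in at about 15 s; no verdict came back.

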